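Load a fossil bone into a sloping spring cradle

TASK

Take the pale bone with the white band from the tray and set it in the two white saddles of the sloping cradle, its thick banded end uphill: push its thin end against the blue spring pad, lower the thick end behind the red stop, and let go so that the spring holds the bone snugly against the stop, lying fully down in both saddles. Never drive the spring pad to the bottom of its travel, do not force the cradle to another slope, and leave the dark bone and the other things on the bench undisturbed.

Things in the scene. Friction and masses are not known exactly. Their poses are not given: they have to be found in the camera images.
- bone_mid (a point): centre of the loose pale tan bone (0.25 to 0.5 kg) to be loaded. 200 mm long along its x, which points to the thick end; z is up as it lies, underside 22 mm below this point. The shaft, for 64 mm towards the thick end and 72 mm towards the thin end, is a square bar 24 mm wide (y) and high (z), with a white band 27 to 37 mm from here towards the thick end. The shaft lies 10 mm clear of the tray floor
- bone_head (a point): centre of the flat end face of the bone's thick end, 100 mm from bone_mid along the bone's x. The ends are blocks 44 mm high: the thick one 36 mm long and 50 mm wide, the thin one at the other end 28 mm long and 38 mm wide
- tray: fixed beige tray 440 x 340 mm with a rim 18 mm high; origin at the centre of its underside, floor 6 mm above that. Holds the pale bone, the dark bone and a foil packet, all loose.
- seat (a point): point on the cradle's tilting bed where bone_mid must come, with the bone's x and z along this point's x and z. x points uphill along the bed, y across it, z square to it. Bed plate top 53 mm below this point. Between the two saddles (70 mm apart) fingers have room on both sides of and below the shaft
- saddle_high (a point): floor of the uphill white saddle, 40 mm uphill and 12 mm below seat; its twin lies 40 mm downhill of seat. Both 10 mm long (x); the gap for the shaft is 29 mm wide between cheeks that flare outwards higher up, tops 34 mm above this floor, 64 mm over their outsides
- stop_top (a point): middle of the top of the red stop, a block 14 mm long (x) and 56 mm wide at the uphill end of the bed. Its downhill face is 100 mm uphill of seat. Its top is 10 mm below seat (-z), so it stands 12 mm above the underside of a seated bone's thick end, which must be lifted over it
- bed (a joint): slope of the bed in rad, 0.2 to 0.5 (0 is level, more is steeper), held by a stiff friction hinge; leave it as found
- pad (a joint): how far the blue spring pad at the downhill end is pushed in, in m: 0 (out) to 0.0145 (bottomed). Plate 44 mm wide, from 27 mm below to 45 mm above seat (z). When out, its uphill face is 92 mm downhill of seat, 192 mm from the stop; a seated bone holds it 8 mm in. It takes 4 N to start and 0.4 N more per mm (10 N bottomed)
- decoy: loose dark brown bone without band, 170 mm long, 50 mm wide, 44 mm high, in the tray; origin at the centre of its underside; not to be moved
- foil: loose foil packet 45 x 100 x 26 mm at the far side of the tray; origin at the centre of its underside
- wash: white wash bottle with blue cap and spout, 72 mm across, 212 mm high, origin at the centre of its underside
- sieve: brass sieve pan, 82 mm across, 50 mm high, origin at the centre of its underside
- beaker: clear beaker, 76 mm across, 80 mm high, origin at the centre of its underside
- marker: white marker pen 130 mm long, 13 mm thick, lying on the bench
Mind the look-alikes: they are no part of the job. Of the things that look like the part that bears bone_mid, the smaller one is meant.

How it is judged:
By the outcome, as a careful person would: the job done as asked, in the order asked, and still so for the second after the job is handed in, with the robot touching nothing.
It also fails if it takes over 42 s, if anything falls off the work surface, if the arm or the gripper's body presses on something with over 40 N, if the wrist force passes 120 N, or if a joint passes its speed limit or range.

ROBOT

A 6-joint arm with a two-finger parallel gripper is mounted at the origin on the work surface. World frame = base frame: x ahead of the robot, y to its left, z up, the work surface at z = 0. Lengths are in m, angles in rad, forces in N, time in s.
With the tool pointing down it reaches from about 0.3 to 0.85 m from the base axis. Payload 5.4 kg.
Tool frame: the origin (TCP) lies between the finger pads; the fingertips stand 25 mm ahead of it and the grasp point (between the pads) lies 6 mm ahead of it; z points along the fingers, y is the direction in which the jaws open and shut (so a half turn about z gives the same grasp; the last joint's range is limited). The gripper opens to 85 mm and grips with 20 to 120 N. Pads are 22 mm wide; open, the fingers measure 114 mm over their backs; the gripper's body (76 mm by 85 mm) begins 54 mm behind the grasp point. The pads swing forward as they close: fully open they stand 13 mm farther back than shut.
Start: joints at [1.049, 0.158, 1.597, -0, 1.386, -0.21], TCP at [0.176, 0.547, 0.229] pointing down, gripper open.
Joint ranges: [-2.91, 2.91], [-0.94, 2.29], [0.18, 2.7], [-1.29, 4.43], [0.17, 2.64], [-3, 3]. Speed limits (rad/s): [2.57, 2.57, 3.14, 3.14, 3.14, 3.14].

INTERFACE

Orientations are given as a unit quaternion [x, y, z, w].
In Python, from bench import movep, line_to, movej, ungrasp, close, sleep, solve_ik, state, camera, camera_info, PlanningError, sign_off, search_frame, pinpoint gives the robot as it stands. Calls block until the motion is done:
- movep(position, orientation): joint-space move of the TCP to a pose.
- line_to(position, attitude=None, velocity=0.15, guard=None): straight line of the TCP; attitude=None keeps the orientation; velocity is the mean speed in m/s. With guard (N) it stops when the force on the tool has changed by that much, and returns True; else False.
- movej(angles): joint-space move.
- ungrasp() and close(grasp_force=None): open the fingers fully, or close them until they stop; grasp_force is the grip in N (None keeps the last).
- sleep(seconds).
- solve_ik(position, orientation): joint angles nearest the present ones, or None.
- state(): the state.
- camera(name): name is "side" or "top" or "wrist"; returns (picture, depth): 384x512x3 uint8, blue, green, red; 384x512 float32, m along the optical axis (not along the pixel's ray), 0 where there is no reading.
- camera_info(name): a dict with "camera_matrix" (3x3 intrinsics, pixels), "dist_coeffs" ([k1, k2, p1, p2, k3] as OpenCV has them; the pictures are not rectified), "T" (4x4, takes a point from camera to world coordinates). Camera axes: x right, y down, z forward; pixel columns grow to the right and rows downward; lengths in m; the calibration is good to about 2 mm. A picture is of the moment at which its call begins: read the wrist's pose just before it. camera_info takes no time and is no camera call; for the wrist camera it gives the pose at the moment of the call.
A pose or a line that the arm cannot do raises PlanningError and nothing moves.
- sign_off(): hands the job in, once; it reports no verdict.
Trained networks look in the newest picture that a camera, given by its name, has taken for a name from the list of things; names that differ only in an ending like _2 or _b are one class to them, and where a whole thing is asked for, a point or a joint stands for the part that bears it (a point fixed in the world has none). Each returns a list of dicts, best first, with "score" (0 to 1); they miss things now and then, are a little off and sometimes report something else, mostly with a low value. They report only what shows in the picture. A call takes as long as a camera call. They do not tell look-alikes from the thing itself.
- search_frame(name, camera): "at" ([x, y, z] in m, in world coordinates, good to about 4 mm: the middle of the surface that is visible of it).
- pinpoint(name, camera): "at" ([x, y, z] in m, in world coordinates, good to about 4 mm: a listed point, or the origin of a listed thing).
The state is a dict: "t": time; "q": joint angles; "joint_velocities": joint speeds; "joint_torque": joint torques, N m; "ee_pos": TCP position; "orientation": TCP orientation; "force": force on the tool from outside, world axes, zero at the start; "wrist_torque": the same for the moment, N m; "opening": finger opening in m.
Only numpy, scipy, OpenCV 4.12 (cv2) and the standard library are available. Lean on these libraries where they do the work, as an engineer would, in place of code of your own. Each camera call takes 0.05 s, during which the arm holds its last target. There are 200 camera calls.

## Working session

There is one attempt and no reset: what is moved stays moved. The work goes in short steps, each a Python script; the robot and the scene stay as the last script left them, time stands still between calls to the robot, and variables do not carry over. Pictures are saved under pics/ and viewed, on a budget of 10 in all, crops included, one or two more only if the job needs it, and the job is handed in when it is done.

```bash
ls; mkdir -p pics; python3 - <<'E'
from bench import *
import cv2,numpy as np
s=state();print(s['t'],s['ee_pos'],s['orientation'],s['opening'])
ims=[]
for c in ['top','side']:
    p,d=camera(c);cv2.imwrite(f'pics/{c}0.png',p);np.save(f'pics/{c}0.npy',d)
    i=camera_info(c);print(c,np.round(i['T'],3).tolist(),np.round(i['camera_matrix'],1).tolist())
    for n in ['bone_mid','bone_head','seat','saddle_high','stop_top','decoy','tray']:
        print(n,[(np.round(r['at'],4).tolist(),round(r['score'],2)) for r in pinpoint(n,c)])
E
```

```text
pics
0.0 [0.17611935 0.54671916 0.22811153] [ 1.55273385e-01  9.87871083e-01 -8.89076882e-04 -3.29756243e-04] 0.08545382043937019
top [[0.015, -0.996, 0.088, 0.391], [-1.0, -0.014, 0.006, -0.117], [-0.005, -0.088, -0.996, 1.187], [0.0, 0.0, 0.0, 1.0]] [[368.3, 0.0, 253.1], [0.0, 368.3, 187.1], [0.0, 0.0, 1.0]]
bone_mid [([0.1813, -0.3157, 0.0249], 0.74), ([0.5473, 0.1352, 0.0337], 0.62)]
bone_head [([0.638, 0.1564, 0.0291], 0.7), ([0.0863, -0.2255, 0.0302], 0.6)]
seat [([0.5229, -0.1962, 0.1529], 0.6), ([0.6226, -0.1781, 0.1818], 0.28)]
saddle_high [([0.5624, -0.1864, 0.155], 0.78)]
stop_top [([0.6257, -0.1764, 0.183], 0.78)]
decoy [([0.5509, 0.2274, -0.0001], 0.55)]
tray [([0.554, 0.2247, 0.0018], 0.9)]
side [[0.997, -0.055, 0.059, 0.419], [-0.08, -0.592, 0.802, -0.976], [-0.009, -0.804, -0.595, 0.725], [0.0, 0.0, 0.0, 1.0]] [[355.9, 0.0, 262.4], [0.0, 355.9, 192.1], [0.0, 0.0, 1.0]]
bone_mid [([0.1848, -0.3145, 0.0328], 0.74), ([0.5393, 0.1374, 0.0283], 0.6), ([0.5212, -0.1874, 0.1501], 0.51)]
bone_head [([0.6397, 0.1561, 0.0292], 0.85), ([0.0855, -0.2218, 0.0322], 0.65)]
seat [([0.524, -0.1897, 0.1523], 0.8), ([0.6273, -0.1806, 0.1783], 0.59)]
saddle_high [([0.5658, -0.1828, 0.1552], 0.79)]
stop_top [([0.6314, -0.1789, 0.1817], 0.7)]
decoy [([0.5094, 0.3042, 0.0045], 0.54)]
tray [([0.5519, 0.225, -0.0003], 0.81), ([0.5549, -0.5605, 0.0009], 0.68), ([0.6425, -0.433, -0.0004], 0.44)]
```

```bash
python3 - <<'E'
import cv2
a=cv2.imread('pics/top0.png');b=cv2.imread('pics/side0.png')
cv2.imwrite('pics/t.png',cv2.resize(a,(800,600)));cv2.imwrite('pics/s.png',cv2.resize(b,(800,600)))
E
```

```text
(no output)
```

View pics/t.png

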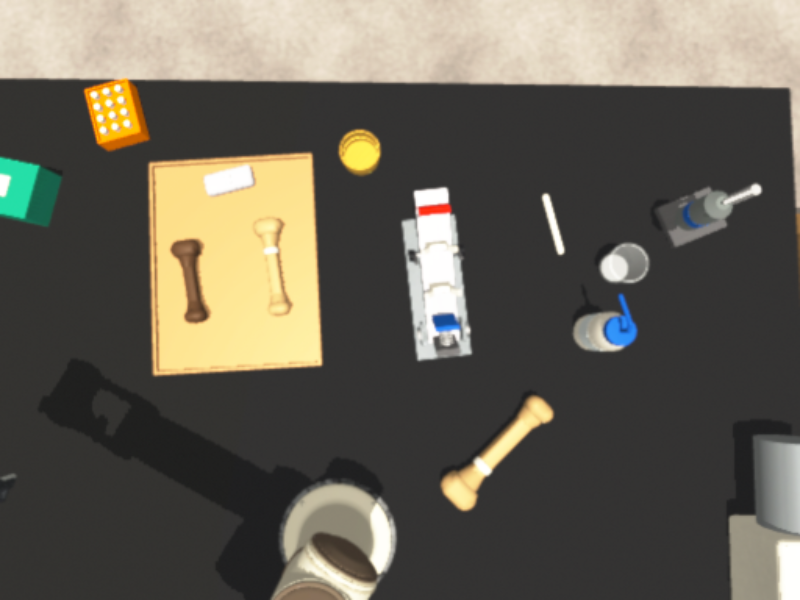

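View pics/s.png

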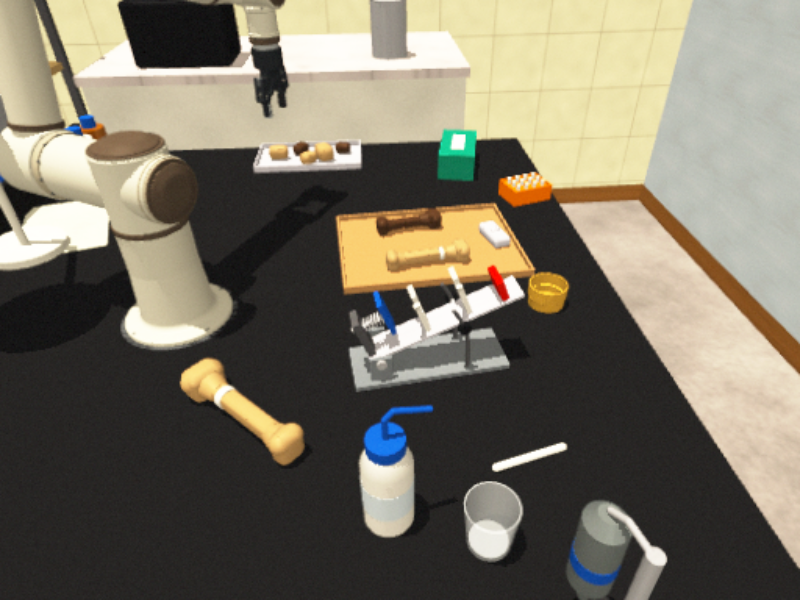

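Top view (800x600): the banded pale bone in the tray is at (272,265), with its thick end up at (268,227). The look-alikes are the larger banded bone on the bench at (497,453) and the dark bone at (190,280). I choose the smaller one in the tray and will check it close up with the wrist camera. The cradle is at (438,275), with its red stop at (433,210) and blue pad at (445,322).

```bash
cat > h.py <<'E'
from bench import *
import cv2,numpy as np
from scipy.spatial.transform import Rotation as Ro
def frame(yaw,sl):   # part frame: columns x (uphill), y, z
    return (Ro.from_euler('z',yaw)*Ro.from_euler('y',-sl)).as_matrix()
def quat(F): return Ro.from_matrix(np.c_[-F[:,0],F[:,1],-F[:,2]]).as_quat()
def shot(c,name):
    i=camera_info(c);p,d=camera(c);cv2.imwrite(f'pics/{name}.png',p)
    h,w=d.shape;u,v=np.meshgrid(np.arange(w),np.arange(h))
    n=cv2.undistortPoints(np.stack([u,v],-1).reshape(-1,1,2).astype(np.float64),np.array(i['camera_matrix']),np.array(i['dist_coeffs'])).reshape(h,w,2)
    P=np.concatenate([n*d[...,None],d[...,None]],-1);T=np.array(i['T'])
    W=P@T[:3,:3].T+T[:3,3];W[d==0]=np.nan
    np.save(f'pics/{name}.npy',W);return p,W
def pp(c,*ns):
    for n in ns: print(c,n,[(np.round(r['at'],4).tolist(),round(r['score'],2)) for r in pinpoint(n,c)])
E
python3 - <<'E'
from h import *
shot('top','t1');shot('side','s1')
for nm,xy,yaw,z,ns in [('wb',(.50,.13),.2,.30,['bone_mid','bone_head']),('wc',(.50,-.19),.14,.36,['seat','saddle_high','stop_top'])]:
    movep([*xy,z],quat(frame(yaw,0)));sleep(.2)
    shot('wrist',nm);pp('wrist',*ns);print(state()['t'],state()['ee_pos'],camera_info('wrist')['T'][:3])
a=cv2.imread('pics/wb.png');b=cv2.imread('pics/wc.png')
cv2.imwrite('pics/wbc.png',cv2.resize(np.hstack([a,b]),(800,300)))
E
```

```text
wrist bone_mid [([0.5441, 0.1411, 0.0324], 0.67)]
wrist bone_head [([0.6428, 0.1595, 0.0292], 0.91), ([0.5433, 0.1413, 0.0287], 0.3)]
3.175 [0.49993127 0.13029305 0.2999759 ] [[-0.19819202  0.9313362   0.30550419  0.42195741]
 [ 0.98016272  0.18800705  0.06272471  0.11470618]
 [ 0.00098086  0.31187536 -0.95012252  0.44520695]]
wrist seat [([0.5215, -0.1876, 0.1523], 0.72)]
wrist saddle_high [([0.5656, -0.1882, 0.1511], 0.76)]
wrist stop_top [([0.6276, -0.1802, 0.1824], 0.59)]
4.8083 [ 0.50011674 -0.18957406  0.35996049] [[-0.13929784  0.94091185  0.30867621  0.42133398]
 [ 0.99024995  0.13202084  0.04444692 -0.20045502]
 [ 0.00106894  0.31185796 -0.95012813  0.50520742]]
```

View pics/wbc.png

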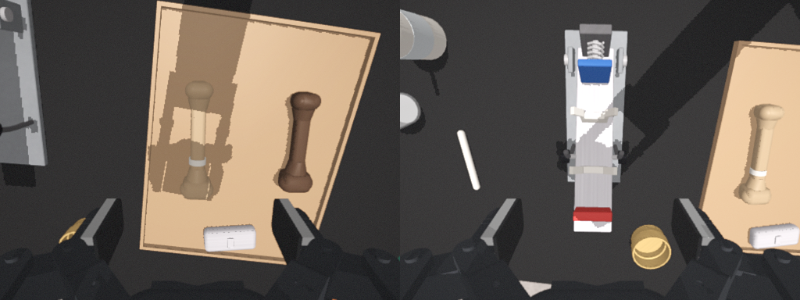

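The left half confirms the choice: the pale banded bone is in the tray, with its band at (197,162) and thick end at (197,190). The dark bone is at (298,140). The right half shows the cradle with its blue pad at (595,70), saddles at (592,112) and (593,170), and red stop at (593,213). Next I fit the geometry from the depth clouds.

```bash
python3 - <<'E'
from h import *
def L(n): return cv2.imread(f'pics/{n}.png'),np.load(f'pics/{n}.npy')
# bone
for n in ['wb','t1','s1','wc']:
    p,W=L(n);m=(W[...,2]>.018)&(W[...,2]<.07)&(abs(W[...,0]-.545)<.13)&(abs(W[...,1]-.14)<.055)
    P=W[m]
    if len(P)<50: continue
    r=cv2.minAreaRect((P[:,:2]*1000).astype(np.float32))
    sh=P[abs((P[:,:2]-[.544,.139])@[.98,.2])<.02];
    f=W[(abs(W[...,0]-.5)<.15)&(abs(W[...,1]-.2)<.1)&(abs(W[...,2])<.018)]
    print(n,len(P),np.round(r[0],1),np.round(r[1],1),round(r[2],1),'shaft top',np.round(np.nanpercentile(sh[:,2],[50,90]),4),'floor',np.round(np.nanmedian(f[:,2]),4),'ztop',np.round(np.percentile(P[:,2],98),4))
    c=P[:,:2]-P[:,:2].mean(0);ax=np.linalg.svd(c,full_matrices=False)[2][0];print('  pca yaw',np.arctan(ax[1]/ax[0]))
    hsv=cv2.cvtColor(p,cv2.COLOR_BGR2HSV)
    w=m&(hsv[...,1]<60); 
    if w.sum()>5: print('  band',w.sum(),W[w].mean(0).round(4))
# cradle
for n in ['wc','t1','s1']:
    p,W=L(n);hsv=cv2.cvtColor(p,cv2.COLOR_BGR2HSV).astype(int)
    reg=(abs(W[...,0]-.53)<.2)&(abs(W[...,1]+.19)<.07)&(W[...,2]>.03)
    red=reg&((hsv[...,0]<8)|(hsv[...,0]>172))&(hsv[...,1]>150)
    blue=reg&(abs(hsv[...,0]-112)<12)&(hsv[...,1]>150)
    for k,m in [('red',red),('blue',blue)]:
        P=W[m]; print(n,k,len(P),np.round(np.median(P,0),4),'z98',np.round(np.percentile(P[:,2],97),4),'rng',np.round(np.percentile(P,[2,98],axis=0),4).tolist())
    # bed plane by RANSAC near centre line
    P=W[reg&~red&~blue&(hsv[...,1]<60)]
    rng=np.random.default_rng(0);best=(0,)
    for _ in range(500):
        t=P[rng.choice(len(P),3,False)];nn=np.cross(t[1]-t[0],t[2]-t[0]);l=np.linalg.norm(nn)
        if l<1e-6: continue
        nn/=l;nn*=np.sign(nn[2])
        if nn[2]<.8 or nn[0]>-.15: continue
        k=abs((P-t[0])@nn)<.002
        if k.sum()>best[0]: best=(k.sum(),k)
    if best[0]>30:
        Q=P[best[1]];c=Q.mean(0);nn=np.linalg.svd(Q-c,full_matrices=False)[2][2];nn*=np.sign(nn[2])
        print(n,'bed',best[0],c.round(4),nn.round(4),'slope',np.arccos(nn[2]).round(4),'nyaw',np.arctan2(-nn[1],-nn[0]).round(3))
        s=np.array([.5225,-.19,.1523]);print('  seat height over plate',((s-c)@nn).round(4))
        r=cv2.minAreaRect((Q[:,:2]*1000).astype(np.float32));print('  rect',np.round(r[0],1),np.round(r[1],1),round(r[2],1))
E
```

```text
wb 3858 [541.8 137.4] [197.3  57.5] 11.7 shaft top [0.0399 0.0411] floor 0.0065 ztop 0.0511
  pca yaw 0.1756806940794131
  band 187 [0.5741 0.1463 0.0395]
t1 678 [542.7 133.9] [198.7  58.4] 13.0 shaft top [0.0383 0.0407] floor 0.0047 ztop 0.0507
  pca yaw 0.17256541706145564
  band 35 [0.5752 0.1439 0.0382]
s1 482 [542.1 130.4] [196.5  52.8] 11.9 shaft top [0.0342 0.0402] floor 0.0055 ztop 0.0499
  pca yaw 0.15149273664074767
  band 15 [0.5748 0.1366 0.0364]
wc 3476 [543.3 135. ] [199.   56.4] 12.7 shaft top [0.0396 0.0415] floor 0.0069 ztop 0.0515
  pca yaw 0.16876648157221324
  band 167 [0.5752 0.14   0.0384]
wc red 778 [ 0.6262 -0.1762  0.1806] z98 0.1837 rng [[0.6191, -0.2035, 0.1514], [0.6329, -0.1514, 0.184]]
wc blue 1046 [ 0.429  -0.2012  0.1466] z98 0.1625 rng [[0.4154, -0.2213, 0.1033], [0.4457, -0.1824, 0.1626]]
wc bed 4609 [ 0.4939 -0.1882  0.4283] [-0.3353 -0.0369  0.9414] slope 0.3441 nyaw 0.11
  seat height over plate -0.2693
  rect [ 495.  -189.1] [ 19.  141.4] 7.5
t1 red 108 [ 0.6295 -0.1781  0.1796] z98 0.1845 rng [[0.6209, -0.2058, 0.1587], [0.6426, -0.1507, 0.1849]]
t1 blue 126 [ 0.431  -0.2012  0.1403] z98 0.1627 rng [[0.4162, -0.2217, 0.1], [0.4442, -0.184, 0.1631]]
t1 bed 947 [ 0.5503 -0.1872  0.1049] [-0.349  -0.0421  0.9362] slope 0.3593 nyaw 0.12
  seat height over plate 0.0542
  rect [ 534.8 -189.9] [278.  101.5] 7.3
s1 red 135 [ 0.6296 -0.1967  0.1768] z98 0.1827 rng [[0.6192, -0.2078, 0.1457], [0.6447, -0.1553, 0.183]]
s1 blue 137 [ 0.4296 -0.2213  0.1415] z98 0.1617 rng [[0.415, -0.2275, 0.1004], [0.445, -0.1855, 0.1617]]
s1 bed 1126 [ 0.532  -0.1942  0.0985] [-0.3486 -0.0449  0.9362] slope 0.3592 nyaw 0.128
  seat height over plate 0.0535
  rect [ 533.3 -193. ] [280.3  97.8] 7.9
```

```bash
cat >> h.py <<'E'
SEAT=np.array([.5235,-.1905,.1525]);F=frame(.125,.359);Q=quat(F)
GZ=.004  # grasp point above bone_mid
def tcp(dx,dz,dy=0,F=F): return SEAT+F@np.array([dx,dy,dz+GZ+.006])
E
python3 - <<'E'
from h import *
W=np.load('pics/wb.npy');m=(W[...,2]>.032)&(W[...,2]<.046)&(abs(W[...,0]-.545)<.13)&(abs(W[...,1]-.14)<.055)
P=W[m][:,:2];u=np.array([.98,.19]);k=abs((P-[.543,.138])@u)<.05
P=P[k];c=P.mean(0);v=np.linalg.svd(P-c,full_matrices=False)[2][0];yaw=np.arctan(v[1]/v[0])
print('shaft',len(P),c,yaw)
yaw=np.clip((yaw+.195)/2,.16,.22)
ux=np.array([np.cos(yaw),np.sin(yaw)])
mid=c+ux*(.5430-c[0])/ux[0]; print(mid,yaw)
q=quat(frame(yaw,0))
movep([*mid,.16],q);line_to([*mid,.038],velocity=.12,guard=8)
print(state()['t'],state()['ee_pos']);close(70);print(state()['opening'])
line_to([*mid,.26],velocity=.2);s=state();print(s['t'],s['opening'],s['force'],s['wrist_torque'])
movep(tcp(.012,.09),Q);sleep(.2);s=state();print(s['t'],s['opening'],s['force'],s['wrist_torque'],s['ee_pos'])
shot('side','s2');shot('wrist','w2');shot('top','t2')
pp('side','bone_mid','bone_head');
a=cv2.imread('pics/s2.png')[100:300,160:400];b=cv2.imread('pics/w2.png')
cv2.imwrite('pics/v2.png',np.hstack([cv2.resize(a,(400,333)),cv2.resize(b,(400,333))]))
E
```

```text
shaft 1439 [0.54183599 0.14032915] 0.17342309968684275
[0.543      0.14054603] 0.18421154984342136
7.4167 [0.54383107 0.1405541  0.03891554]
-0.00022693712503572318
9.4417 1.3056833165940877e-05 [ 0.04866135 -0.12261199  0.27852439] [0.00815194 0.00402539 0.00098512]
10.925 0.0001835428550099241 [ 0.19706464 -0.09897639 -0.03285066] [-0.02433731  0.18518975 -0.04091285] [ 0.5002728  -0.19260493  0.25036641]
side bone_mid [([0.1834, -0.3143, 0.0319], 0.97), ([0.5419, 0.1369, 0.0275], 0.96)]
side bone_head [([0.6407, 0.1588, 0.0276], 0.93), ([0.0868, -0.2195, 0.0293], 0.78)]
```

View pics/v2.png

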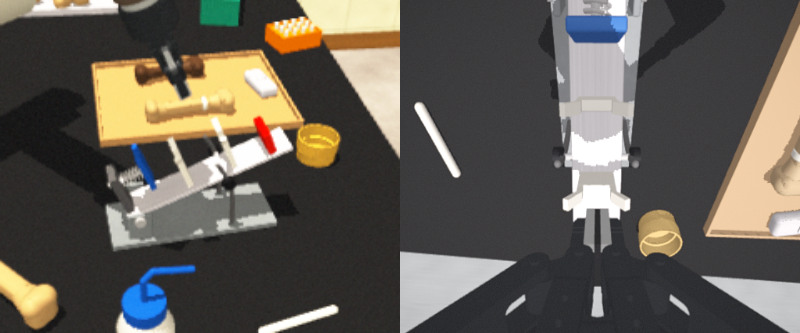

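The grasp missed: the gripper is shut and empty, and the bone still lies in the tray at (190,105) in the left half. I'll check whether the bone moved before retrying.

```bash
python3 - <<'E'
from h import *
for n in ['t1','t2','s1','s2']:
    p=cv2.imread(f'pics/{n}.png');W=np.load(f'pics/{n}.npy')
    m=(W[...,2]>.018)&(W[...,2]<.07)&(abs(W[...,0]-.545)<.13)&(abs(W[...,1]-.14)<.055);P=W[m]
    r=cv2.minAreaRect((P[:,:2]*1000).astype(np.float32));hsv=cv2.cvtColor(p,cv2.COLOR_BGR2HSV)
    print(n,len(P),np.round(r[0],1),np.round(r[1],1),round(r[2],1),'band',W[m&(hsv[...,1]<60)].mean(0).round(4),'z',np.percentile(P[:,2],[50,98]).round(4))
movep([.50,.13,.26],quat(frame(.18,0)));ungrasp();sleep(.3)
s=state();print(s['t'],s['opening'],s['force'])
shot('wrist','w3');pp('wrist','bone_mid','bone_head','decoy')
W=np.load('pics/w3.npy');m=(W[...,2]>.032)&(W[...,2]<.046)&(abs(W[...,0]-.545)<.13)&(abs(W[...,1]-.14)<.055)
P=W[m]
for x in (.50,.52,.54,.56): 
    k=abs(P[:,0]-x)<.003;print(x,k.sum(),np.percentile(P[k,1],[2,98]).round(4) if k.any() else '',P[k,2].mean())
E
```

```text
t1 678 [542.7 133.9] [198.7  58.4] 13.0 band [0.5752 0.1439 0.0382] z [0.0403 0.0507]
t2 675 [541.5 141.2] [199.8  56.4] 7.9 band [0.5754 0.1434 0.0383] z [0.0404 0.0513]
s1 482 [542.1 130.4] [196.5  52.8] 11.9 band [0.5748 0.1366 0.0364] z [0.0373 0.0499]
s2 480 [542.6 131.1] [197.9  52.5] 12.5 band [0.5749 0.1352 0.0363] z [0.0372 0.0501]
13.4917 0.08546389228416512 [-0.81944883  0.4024498  -0.88514196]
wrist bone_mid [([0.5398, 0.1412, 0.0294], 0.96)]
wrist bone_head [([0.6429, 0.1571, 0.0318], 0.62)]
wrist decoy [([0.5082, 0.3075, 0.0057], 0.75)]
0.5 106 [0.1209 0.1439] 0.03962576332654172
0.52 108 [0.1244 0.1477] 0.03956129583050331
0.54 102 [0.1289 0.1516] 0.03970747529384838
0.56 95 [0.1327 0.1554] 0.03943212602406837
```

View pics/w3.png

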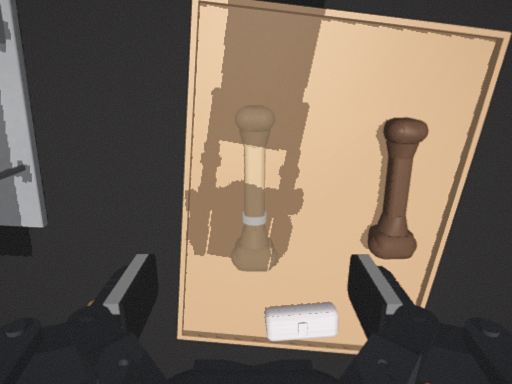

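The bone hardly moved; its shaft centre is at (0.540, 0.1403) with yaw about 0.19. I'll retry with diagnostics, going a little lower and without the guard.

```bash
python3 - <<'E'
from h import *
q=quat(frame(.188,0));mid=[.5425,.1407]
movep([*mid,.12],q);print(line_to([*mid,.036],velocity=.1));sleep(.2)
s=state();print(s['t'],s['ee_pos'],s['force'],s['opening'])
shot('wrist','w4');shot('side','s4')
close(70);s=state();print(s['t'],s['ee_pos'],s['force'],s['opening'])
sleep(.2);s=state();print(s['opening'])
shot('wrist','w5');shot('side','s5')
f=lambda n:cv2.imread(f'pics/{n}.png')
g=lambda n:cv2.resize(f(n)[100:200,190:323],(400,300))
h=lambda n:cv2.resize(f(n),(400,300))
cv2.imwrite('pics/v5.png',np.vstack([np.hstack([h('w4'),g('s4')]),np.hstack([h('w5'),g('s5')])]))
E
```

```text
False
15.525 [0.54308174 0.14072215 0.03672424] [ 0.75907119 -0.25461776 -0.03174712] 0.08569509910089082
16.2833 [0.54265634 0.14054033 0.03644994] [-2.7286469 -1.2823139  5.3309909] 0.019300662496966617
0.01937762962720914
```

View pics/v5.png

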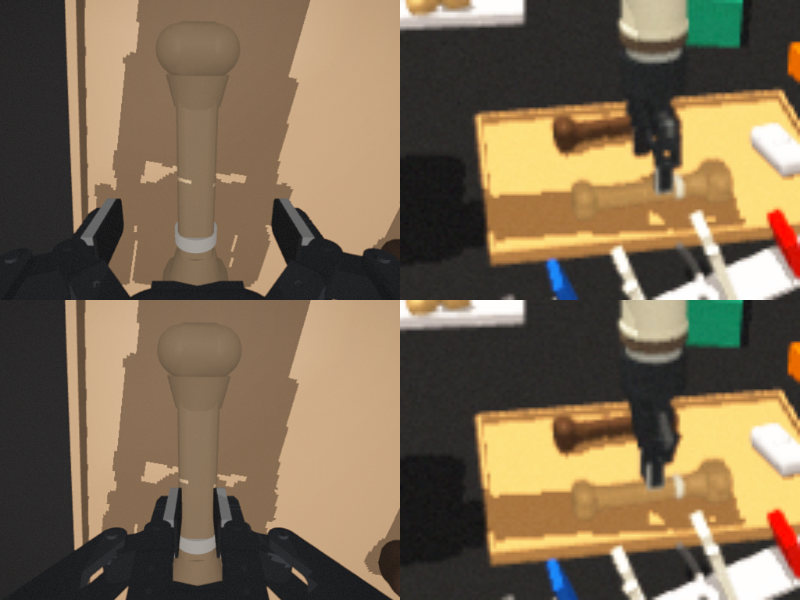

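```bash
python3 - <<'E'
from h import *
for n in ['w4','w5']:
    W=np.load(f'pics/{n}.npy');p=cv2.imread(f'pics/{n}.png')
    # nearest-the-tip finger pixels: grey dark pixels below row 230 region
    g=(p.max(-1).astype(int)-p.min(-1)<14)&(W[...,2]<.12)&(abs(W[...,1]-.14)<.06)&(abs(W[...,0]-.5425)<.025)&(W[...,2]>.008)
    print(n,g.sum(),np.percentile(W[g],[1,5,50],axis=0).round(4).tolist())
    for r in range(235,300,8): print(r,[tuple((W[r,c]*1000).round(0)) for c in (212,222,228,250,280,288,298)])
    
E
```

```text
w4 20097 [[0.5195, 0.0807, 0.0563], [0.5206, 0.0842, 0.0635], [0.5335, 0.1423, 0.1046]]
235 [(np.float64(552.0), np.float64(119.0), np.float64(7.0)), (np.float64(550.0), np.float64(125.0), np.float64(7.0)), (np.float64(535.0), np.float64(128.0), np.float64(37.0)), (np.float64(532.0), np.float64(138.0), np.float64(40.0)), (np.float64(544.0), np.float64(158.0), np.float64(7.0)), (np.float64(543.0), np.float64(162.0), np.float64(8.0)), (np.float64(542.0), np.float64(168.0), np.float64(7.0))]
243 [(np.float64(557.0), np.float64(120.0), np.float64(6.0)), (np.float64(nan), np.float64(nan), np.float64(nan)), (np.float64(540.0), np.float64(128.0), np.float64(35.0)), (np.float64(536.0), np.float64(139.0), np.float64(40.0)), (np.float64(550.0), np.float64(159.0), np.float64(6.0)), (np.float64(548.0), np.float64(163.0), np.float64(7.0)), (np.float64(548.0), np.float64(169.0), np.float64(7.0))]
251 [(np.float64(563.0), np.float64(120.0), np.float64(6.0)), (np.float64(561.0), np.float64(126.0), np.float64(7.0)), (np.float64(545.0), np.float64(129.0), np.float64(36.0)), (np.float64(539.0), np.floa
[... 5706 characters left out ...]
(np.float64(543.0), np.float64(131.0), np.float64(69.0)), (np.float64(561.0), np.float64(143.0), np.float64(42.0)), (np.float64(534.0), np.float64(150.0), np.float64(77.0)), (np.float64(529.0), np.float64(151.0), np.float64(84.0)), (np.float64(528.0), np.float64(154.0), np.float64(85.0))]
299 [(np.float64(535.0), np.float64(126.0), np.float64(87.0)), (np.float64(541.0), np.float64(129.0), np.float64(78.0)), (np.float64(546.0), np.float64(132.0), np.float64(71.0)), (np.float64(565.0), np.float64(144.0), np.float64(42.0)), (np.float64(538.0), np.float64(151.0), np.float64(76.0)), (np.float64(529.0), np.float64(150.0), np.float64(88.0)), (np.float64(528.0), np.float64(153.0), np.float64(89.0))]
```

The depth data shows the fingertips at z≈0.043 with the TCP reported at 0.0364. They sit about 7 mm behind the reported TCP, not 25 mm ahead as the sheet says. That explains both the miss and this grip on the shaft's crown (19 mm opening). I'll go about 27 mm lower under guard and measure the tips again.

```bash
python3 - <<'E'
from h import *
mid=[.5425,.1407]
ungrasp();s=state();print(s['t'],s['ee_pos'],s['force'])
print(line_to([*mid,.010],velocity=.06,guard=8));s=state();print(s['t'],s['ee_pos'],s['force'])
close(70);s=state();print(s['t'],s['ee_pos'],s['force'],s['opening'])
p,W=shot('wrist','w6')
for r in range(235,300,8): print(r,[tuple((W[r,c]*1000).round(0).tolist()) for c in (212,222,228,280,288,298)])
E
```

```text
17.2417 [0.54251972 0.14072439 0.03599538] [-0.1466555   0.13101035 -0.63679978]
False
17.825 [0.54230723 0.14068755 0.00963994] [-0.31243193  0.44660433 -0.09110475]
18.4167 [0.542866   0.14064507 0.01039613] [ 0.40997356 -0.24474794  2.72515886] 0.022764363478239683
235 [(539.0, 120.0, 6.0), (538.0, 125.0, 6.0), (522.0, 127.0, 38.0), (518.0, 147.0, 39.0), (531.0, 157.0, 7.0), (531.0, 162.0, 7.0)]
243 [(543.0, 121.0, 6.0), (535.0, 125.0, 20.0), (525.0, 128.0, 38.0), (522.0, 148.0, 37.0), (529.0, 155.0, 20.0), (535.0, 163.0, 6.0)]
251 [(536.0, 122.0, 28.0), (535.0, 126.0, 28.0), (528.0, 128.0, 39.0), (526.0, 149.0, 37.0), (530.0, 154.0, 26.0), (532.0, 160.0, 21.0)]
259 [(535.0, 123.0, 35.0), (535.0, 127.0, 35.0), (532.0, 129.0, 39.0), (530.0, 150.0, 36.0), (530.0, 153.0, 35.0), (532.0, 159.0, 28.0)]
267 [(535.0, 123.0, 42.0), (535.0, 127.0, 41.0), (536.0, 130.0, 38.0), (533.0, 151.0, 36.0), (530.0, 153.0, 40.0), (529.0, 157.0, 41.0)]
275 [(536.0, 124.0, 45.0), (535.0, 128.0, 46.0), (539.0, 130.0, 38.0), (537.0, 151.0, 36.0), (530.0, 152.0, 46.0), (528.0, 155.0, 48.0)]
283 [(536.0, 125.0, 51.0), (538.0, 128.0, 47.0), (543.0, 131.0, 38.0), (541.0, 152.0, 36.0), (531.0, 152.0, 50.0), (528.0, 155.0, 54.0)]
291 [(534.0, 125.0, 58.0), (540.0, 129.0, 49.0), (546.0, 131.0, 39.0), (543.0, 153.0, 38.0), (534.0, 153.0, 50.0), (529.0, 154.0, 58.0)]
299 [(534.0, 126.0, 62.0), (542.0, 129.0, 50.0), (551.0, 132.0, 38.0), (547.0, 153.0, 38.0), (537.0, 153.0, 52.0), (529.0, 154.0, 62.0)]
```

```bash
sed -i 's/^GZ=.*/GZ=-.024  # measured: TCP lies 18 mm ahead of bone_mid/' h.py; python3 - <<'E'
from h import *
line_to([.5427,.1407,.20],velocity=.2);s=state();print(s['t'],s['opening'],s['force'],s['wrist_torque'])
movep(tcp(.012,.08),Q);sleep(.15);s=state();print(s['t'],s['opening'],s['force'],s['wrist_torque'],s['ee_pos'],tcp(.012,.08))
shot('side','s7');shot('top','t7');shot('wrist','w7')
for c in ('side','top','wrist'): pp(c,'bone_mid','bone_head')
a=cv2.imread('pics/s7.png')[80:280,180:447];b=cv2.imread('pics/w7.png')
cv2.imwrite('pics/v7.png',np.hstack([cv2.resize(a,(400,300)),cv2.resize(b,(400,300))]))
print('expect mid',SEAT+F@[.012,0,.08],'head',SEAT+F@[.112,0,.08])
E
```

```text
19.5667 0.023061044339816882 [-0.13967166 -0.66230378 -4.14565279] [-0.05998555  0.03383756  0.02478115]
20.9833 0.022806865906510283 [-0.24418766  0.23837391 -3.27809463] [-0.01617062  0.42059071 -0.00115241] [ 0.5134679  -0.19071391  0.21462897] [ 0.51303432 -0.19181507  0.21476347]
side bone_mid [([0.5061, -0.1901, 0.2307], 0.77), ([0.1853, -0.3133, 0.029], 0.62)]
side bone_head [([0.0872, -0.2197, 0.0326], 0.8), ([0.6018, -0.1802, 0.2649], 0.76), ([0.5668, -0.1838, 0.1553], 0.36)]
top bone_mid [([0.5103, -0.1934, 0.2342], 0.8), ([0.1807, -0.3153, 0.0251], 0.67), ([0.5077, 0.3033, 0.0084], 0.48)]
top bone_head [([0.0844, -0.2237, 0.0306], 0.95), ([0.5978, -0.1774, 0.2673], 0.93)]
wrist bone_mid [([0.5071, -0.1922, 0.2303], 0.66)]
wrist bone_head []
expect mid [ 0.50675957 -0.19260352  0.23161595] head [ 0.59965394 -0.18093087  0.26674976]
```

View pics/v7.png

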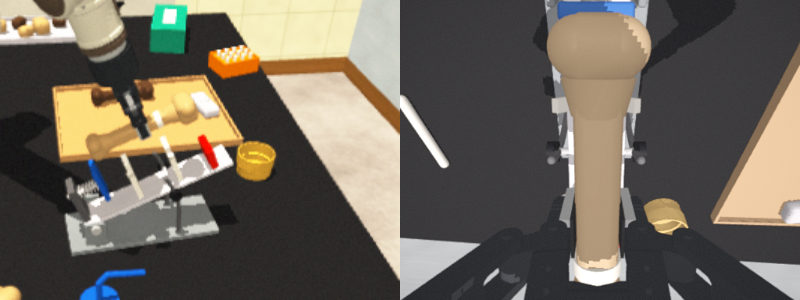

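The bone is held square. In the side view it lies above the cradle with its thick end uphill at (185,108), and the measured mid and head agree with the expected positions to about 2 mm. I'll descend, then push downhill under guard.

```bash
python3 - <<'E'
from h import *
print('hit?',line_to(tcp(.012,.017),velocity=.06,guard=5));sleep(.15)
loc=lambda: (F.T@(np.array(state()['ee_pos'])-tcp(0,0))*1000).round(2)
f0=np.mean([state()['force'] for _ in range(3)],axis=0);print(state()['t'],loc(),F.T@f0)
if 1:
    print('contact',line_to(tcp(-.004,.017),velocity=.02,guard=3.0));s=state();print(s['t'],loc(),F.T@s['force'],s['opening'])
    sleep(.1);s=state();print(loc(),F.T@s['force'])
shot('side','s8');shot('wrist','w8')
E
```

```text
hit? False
22.7833 [12.3  -0.27 17.43] [-1.65946888  0.43638274 -3.97491672]
contact True
23.1917 [ 7.4   0.07 16.79] [ 3.514235    0.07442055 -0.46170446] 0.022706387664452935
[ 7.19  0.24 16.47] [ 1.86588418 -0.55384147 -0.90207058]
```

```bash
python3 - <<'E'
from h import *
loc=lambda: (F.T@(np.array(state()['ee_pos'])-tcp(0,0))*1000).round(2)
for dx in (.002,-.001,-.003):
    print(dx,line_to(tcp(dx,.017),velocity=.02,guard=7));sleep(.1);s=state();print(s['t'],loc(),(F.T@s['force']).round(2),s['opening'],s['wrist_torque'].round(2))
p,W=shot('side','s9');pp('side','bone_mid','bone_head')
shot('wrist','w9')
cv2.imwrite('pics/v9.png',np.hstack([cv2.resize(p[130:250,210:370],(400,300)),cv2.resize(cv2.imread('pics/w9.png'),(400,300))]))
E
```

```text
0.002 False
23.8583 [ 2.27  0.39 16.68] [ 5.61  0.5  -4.67] 0.022869090151655534 [-0.07 -0.76  0.14]
-0.001 False
24.2583 [-0.38  0.35 16.8 ] [ 5.37  0.18 -4.89] 0.022755615311830565 [ 0.05 -0.94  0.13]
-0.003 False
24.6083 [-2.2   0.37 16.81] [ 5.84  0.71 -5.25] 0.022889193892060188 [ 0.05 -1.06  0.11]
side bone_mid [([0.517, -0.1892, 0.1708], 0.9), ([0.1847, -0.3146, 0.0302], 0.69)]
side bone_head []
```

View pics/v9.png

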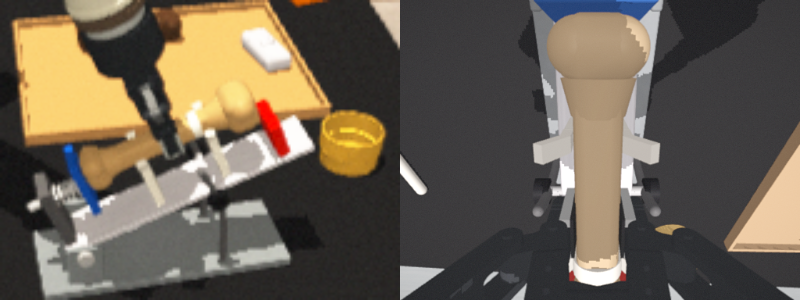

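Left half: the thin end is against the blue pad at (85,165), and the thick end at (237,105) stands just downhill of the red stop at (270,127). Next I lower it into the saddles.

```bash
python3 - <<'E'
from h import *
loc=lambda: (F.T@(np.array(state()['ee_pos'])-tcp(0,0))*1000).round(2)
def rep(k): s=state();print(k,s['t'],loc(),(F.T@s['force']).round(2),round(s['opening'],4),s['wrist_torque'].round(2))
line_to(tcp(-.0036,.017),velocity=.02,guard=5);rep('push')
for z in (.009,.004,.000,-.002):
    h=line_to(tcp(-.0036,z),velocity=.03,guard=6);rep((z,h))
    if h: break
shot('side','s10');p,W=shot('wrist','w10')
E
```

```text
push 25.0583 [-2.73  0.37 16.84] [ 6.43  0.64 -4.87] 0.0224 [ 0.1  -1.1   0.11]
(0.009, True) 25.2667 [-1.34  0.05 14.96] [ 5.88  0.79 -0.8 ] 0.0227 [ 0.11 -0.63  0.05]
```

The guard tripped on friction at the pad: the moment sign points to an upward force at the thin end, not at the stop. I'll continue with a higher guard and watch the moment.

```bash
python3 - <<'E'
from h import *
loc=lambda: (F.T@(np.array(state()['ee_pos'])-tcp(0,0))*1000).round(2)
def rep(k): s=state();print(k,s['t'],loc(),(F.T@s['force']).round(2),round(s['opening'],4),s['wrist_torque'].round(2))
for z in (.0145,.010,.005,.0015,-.0005):
    h=line_to(tcp(-.0038,z),velocity=.03,guard=8);rep((z,h))
    if h: break
s,W=shot('side','s11');p,W=shot('wrist','w11');pp('side','bone_mid','bone_head')
cv2.imwrite('pics/v11.png',np.hstack([cv2.resize(s[130:250,210:370],(400,300)),cv2.resize(p,(400,300))]))
E
```

```text
(0.0145, False) 25.6167 [-2.47  0.04 15.05] [ 7.01  0.91 -0.68] 0.0231 [ 0.23 -0.66  0.06]
(0.01, False) 25.9167 [-2.3  -0.23 10.65] [ 6.9   0.76 -0.4 ] 0.0231 [-0.01 -0.65  0.08]
(0.005, False) 26.2333 [-2.3  -0.34  5.64] [ 7.15 -0.72 -1.19] 0.0228 [-0.07 -0.62  0.17]
(0.0015, False) 26.5 [-2.26 -0.46  2.21] [ 7.12 -0.15 -1.16] 0.0228 [ 0.01 -0.62  0.13]
(-0.0005, False) 26.75 [-1.95 -0.58  0.54] [7.49 0.67 1.12] 0.0229 [ 0.07 -0.78  0.13]
side bone_mid [([0.1871, -0.3147, 0.0301], 0.89), ([0.5197, -0.1922, 0.151], 0.6)]
side bone_head [([0.6142, -0.1804, 0.1862], 0.82), ([0.0865, -0.2183, 0.0309], 0.77)]
```

View pics/v11.png

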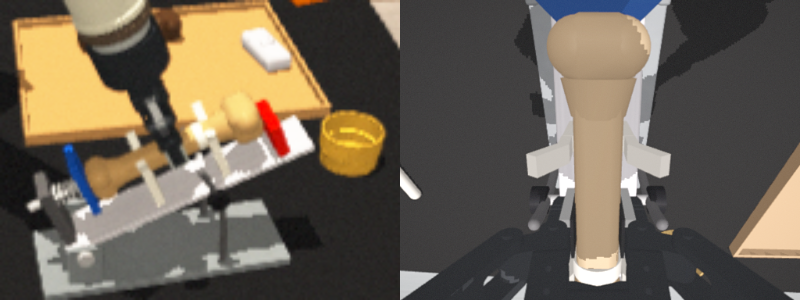

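The thick end at (240,118) is now down behind the red stop at (272,127), and the bone lies in both saddles. I'll seat it gently, let it ride up to the stop, and release.

```bash
python3 - <<'E'
from h import *
loc=lambda: (F.T@(np.array(state()['ee_pos'])-tcp(0,0))*1000).round(2)
def rep(k): s=state();print(k,s['t'],loc(),(F.T@s['force']).round(2),round(s['opening'],4),s['wrist_torque'].round(2))
rep(line_to(tcp(-.0038,-.003),velocity=.02,guard=5))
rep(line_to(tcp(.003,-.0025),velocity=.02,guard=6))
ungrasp();rep('open');sleep(.2)
p0=np.array(state()['ee_pos']);line_to(p0+F@[0,0,.10],velocity=.15)
rep('up');sleep(.1)
s,W=shot('side','s12');p,W=shot('wrist','w12');shot('top','t12')
for c in ('side','top','wrist'): pp(c,'bone_mid','bone_head','seat','stop_top')
print('seat',SEAT,'head',SEAT+F@[.1,0,0])
cv2.imwrite('pics/v12.png',np.hstack([cv2.resize(s[130:250,210:370],(400,300)),cv2.resize(p,(400,300))]))
E
```

```text
True 27.1583 [-1.32 -0.48  0.55] [1.83 1.27 4.05] 0.0229 [ 0.12 -0.07  0.02]
True 27.3667 [-0.87 -0.42  0.55] [0.46 0.05 3.75] 0.023 [ 0.05 -0.12  0.02]
open 28.0 [-0.94 -0.56  0.21] [-0.28 -0.1  -0.17] 0.0854 [-0.02  0.14 -0.04]
up 29.0167 [-1.49 -0.18 99.43] [-0.05 -0.1   0.35] 0.0851 [-0.02  0.16  0.  ]
side bone_mid [([0.1865, -0.3136, 0.0301], 0.86), ([0.6427, -0.433, -0.0004], 0.62), ([0.5229, -0.1907, 0.1543], 0.58), ([0.6252, -0.1837, 0.1787], 0.37)]
side bone_head [([0.6141, -0.1794, 0.1874], 0.69), ([0.0867, -0.2214, 0.0305], 0.66)]
side seat [([0.5232, -0.1874, 0.1514], 0.95)]
side stop_top [([0.6272, -0.1812, 0.1814], 0.93)]
top bone_mid [([0.1844, -0.3154, 0.0263], 0.96), ([0.5271, -0.1943, 0.1559], 0.6)]
top bone_head [([0.6149, -0.1784, 0.1906], 0.91), ([0.0856, -0.2231, 0.0303], 0.79)]
top seat [([0.5237, -0.1927, 0.151], 0.6), ([0.5658, -0.1842, 0.1532], 0.5)]
top stop_top [([0.6234, -0.1785, 0.1806], 0.62), ([0.5615, -0.1885, 0.1541], 0.33)]
wrist bone_mid [([0.5268, -0.1886, 0.1538], 0.83)]
wrist bone_head [([0.6186, -0.1782, 0.1894], 0.67)]
wrist seat []
wrist stop_top [([0.6165, -0.1798, 0.1894], 0.45)]
seat [ 0.5235 -0.1905  0.1525] head [ 0.61639437 -0.17882735  0.18763382]
```

View pics/v12.png

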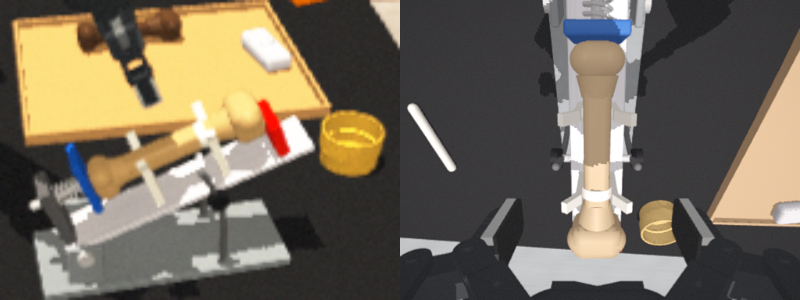

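The bone lies in the cradle between pad and stop. Before signing off I check its tilt and height against the bed, the bed slope, the pad travel and the other items.

```bash
python3 - <<'E'
from h import *
for n in ['w12','s12','t12','t1','s1']:
    p=cv2.imread(f'pics/{n}.png');W=np.load(f'pics/{n}.npy');B=(W-SEAT)@F*1000
    hsv=cv2.cvtColor(p,cv2.COLOR_BGR2HSV).astype(int)
    near=(abs(B[...,1])<40)&(B[...,2]>-60)&(B[...,2]<60)
    blue=near&(abs(hsv[...,0]-112)<12)&(hsv[...,1]>150)&(B[...,0]<-70)
    red=near&((hsv[...,0]<8)|(hsv[...,0]>172))&(hsv[...,1]>150)&(B[...,0]>90)
    print(n,'pad x 50/95',np.percentile(B[blue][:,0],[50,95]).round(1),'red x 5',np.percentile(B[red][:,0],[5]).round(1) if red.any() else '')
    if n.endswith('12'):
        m=near&(abs(B[...,1])<5)&(B[...,2]>0)&~blue&~red
        print('  shaft top z',[(x,np.nanmedian(B[m&(abs(B[...,0]-x)<4)][:,2]).round(1)) for x in (-60,-25,0,20,50)],'ends',[np.nanpercentile(B[m&(abs(B[...,0]-x)<8)][:,2],80).round(1) for x in (-86,82)])
        print('  x extent',np.percentile(B[m][:,0],[.5,99.5]).round(1),)
    m=near&(B[...,2]<-45)&(abs(B[...,0])<90)&(abs(B[...,1])<22)
    if n!='w12':
        Q=B[m];c=np.linalg.lstsq(np.c_[Q[:,:2],np.ones(len(Q))],Q[:,2],rcond=None)[0];print('  bed rel tilt',c.round(3),len(Q))
pp('top','decoy','foil','sieve')
print(state()['t'])
a=cv2.imread('pics/t1.png').astype(int);b=cv2.imread('pics/t12.png').astype(int)
E
```

```text
w12 pad x 50/95 [-102.4  -98.9] red x 5 [113.6]
  shaft top z [(-60, np.float64(14.5)), (-25, np.float64(12.4)), (0, np.float64(12.5)), (20, np.float64(12.4)), (50, np.float64(14.9))] ends [np.float64(22.4), np.float64(23.1)]
  x extent [-126.8   95.4]
s12 pad x 50/95 [-103.4  -99.8] red x 5 [100.1]
  shaft top z [(-60, np.float64(13.2)), (-25, np.float64(11.4)), (0, np.float64(11.9)), (20, np.float64(12.9)), (50, np.float64(14.5))] ends [np.float64(22.0), np.float64(22.3)]
  x extent [-588.9   95. ]
  bed rel tilt [ 1.0000e-03 -1.7000e-02 -5.3122e+01] 547Traceback (most recent call last):
  File "<stdin>", line 8, in <module>
    return _quantile_unchecked(
        a, q, axis, out, overwrite_input, method, keepdims, weights)
    return _ureduce(a,
                    func=_quantile_ureduce_func,
    ...<5 lines>...
                    overwrite_input=overwrite_input,
                    method=method)
    r = func(a, **kwargs)
    result = _quantile(arr,
                       quantiles=q,
    ...<2 lines>...
                       out=out,
                       weights=wgt)
    slices_having_nans = np.isnan(arr[-1, ...])
                                  ~~~^^^^^^^^^
IndexError: index -1 is out of bounds for axis 0 with size 0
```

```bash
python3 - <<'E'
from h import *
print(state()['t']);sign_off()
E
```

```text
29.8667
the job is handed in; nothing more can be done
```

The pale banded bone is in the cradle with its thick end uphill behind the red stop, held there by the spring. I handed the job in at 29.9 s of the 42 s allowed.

**What happened:**
- **Grasp:** The first grasp closed on nothing and the second caught only the top of the shaft. The wrist depth image showed the fingertips about 7 mm behind the reported TCP, where the sheet puts them 25 mm ahead. I went lower and the third grasp held.
- **Loading:** I pushed the thin end in until the pad was about 10 to 11 mm in by arm position, short of the 14.5 mm bottom. I then lowered the thick end behind the stop and let go.
- **Guard stop:** One guard stop came while lowering. I took it for friction at the pad and carried on.

**Last checks:**
- **Lying down:** The shaft top is 11.4–12.9 mm above seat between the saddles (12 mm nominal) and both end blocks are at 22–23 mm (22 mm nominal), so the bone is fully down.
- **Pad:** Its face is about 99–100 mm downhill of seat, so about 8 mm in, as a seated bone should hold it.
- **Bed slope:** Unchanged, within 0.001 rad of the first measurement.

**Weaker or missing checks:**
- **Stop contact:** It is inferred from the pad position and the head estimates, which agree to about 4 mm; I have no force reading for it. The arm's position at release was 0.9 mm short of nominal, within calibration error.
- **Other items:** My last script crashed on the top picture, before its check of the dark bone, foil packet and sieve. The last pictures I viewed show nothing out of place.

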